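# Fit the knuckle pin of a last clamp

### The arm

A 6-joint arm with a two-finger parallel gripper is mounted at the origin on a cart in front of the work surface, level with it; the furniture and walls round the work are solid. World frame = base frame: x ahead of the robot, y to its left, z up, the work surface at z = 0. Lengths are in m, angles in degrees, forces in N, time in s.
With the tool pointing down it reaches from about 0.375 to 0.9 m from the base axis. Payload 3.1 kg.
Tool frame: the origin (TCP) lies where the fingers leave the gripper's body, on its centre line; the fingertips stand bot.tips_ahead ahead of it and the grasp point (between the pads) lies 51 mm ahead of it (bot.tips_ahead is the distance from the TCP to the fingertips, in m); z points along the fingers, x is the direction in which the jaws open and shut, and the axes are right-handed (so a half turn about z gives the same grasp; the last joint's range is limited). The gripper opens to 87 mm and grips with 3 to 60 N. Pads are 19 mm wide; open, the fingers measure 117 mm over their backs; the gripper's body (75 mm by 190 mm) begins 51 mm behind the grasp point.
Start: joints at [-83.222, 30.224, 82.088, -0, 67.689, -10.227], TCP at [0.183, -0.598, 0.292] pointing down, gripper open.
Joint ranges: [-176.69, 176.69], [-43.24, 126.21], [12.49, 139.97], [-82, 262], [0, 151.66], [-163.58, 163.58]. Speed limits (degrees/s): [159.86, 159.86, 180, 180, 180, 180].

### API

Orientations are given as a 3x3 rotation matrix whose columns are the frame's x, y, z axes.
In Python, from rig import bot, vision, nets gives the robot as it stands.
- The arm moves only by the tool play_rows, never from a script. Its argument "series" is a list of rows, each an object of numbers: "tx", "ty", "tz": the shift along the world's x, y, z as a fraction of full scale; "turn": the turn about the world's z as a fraction of full scale. A call has 1 to 10 rows; each row shifts and turns the commanded pose from where the row before left it; what a row does not reach is not made up. Full scale, the value 1, is 0.8 m for a shift and 60 degrees for a turn. A row lasts 1/10 s, in which the tool goes at most 50 mm and 8.59 degrees, less where a joint would pass 70% of its speed; a pose out of reach is approached as far as the arm can. A call with a number of a shift or a turn outside -1 to 1 is refused whole. A call with a gripper value outside its range is refused whole. "gripper" is the opening, from 0 (shut) to 1 (fully open), set as the call begins (left out, the last holds). The fingers move at their own pace and stop on an object; the grip force is fixed at half the most. Time passes only in rows, so rows that do not move let the fingers close. It gives the time, the measured TCP pose, the force and the opening at its end, in the units of the state.
- bot.read_state(): the state, without advancing time (a new reading comes with each control period).
- vision.capture(name): name is "scene" or "top" or "wrist"; returns a dict with "pixels" (384x512x3 uint8, blue, green, red), "fx", "fy", "cx", "cy" (pixels), "extrinsics" (4x4, takes a point from camera to world coordinates). Camera axes: x right, y down, z forward; pixel columns grow to the right and rows downward; lengths in m; the calibration is good to about 2 mm. A picture is of the moment at which its call begins. There is no depth.
- bot.hand_in(): hands the job in, once; it reports no verdict.
Trained networks look in a picture, given as the dict that the camera call returned (one of the last four; its "shot" number tells which), for a name from the list of things; names that differ only in an ending like _2 or _b are one class to them, and where a whole thing is asked for, a point or a joint stands for the part that bears it (a point fixed in the world has none). Each returns a list of dicts, best first, with "confidence" (0 to 1); they miss things now and then, are a little off and sometimes report something else, mostly with a low value. They report only what shows in the picture. A call takes as long as a camera call.
- nets.look_for(picture, query): "at" ([column, row] as shares, 0 to 1, of the picture: columns of its width, rows of its height, amid what is visible of it).
- nets.masks_of(picture, query): "region" (384x512 bool, what is visible of it) and "at" ([column, row] as shares, 0 to 1, of the picture: columns of its width, rows of its height, amid what is visible of it).
The state is a dict: "time_s": time; "joint_positions": joint angles; "qvel": joint speeds; "tau": joint torques, N m; "position": TCP position; "tcp_rot": TCP orientation; "force": force on the tool from outside, world axes, zero at the start; "moment": the same for the moment, N m; "opening": opening from 0.0 (shut) to 1.0 (fully open).
Only numpy, scipy, OpenCV 4.12 (cv2) and the standard library are available. Lean on these libraries where they do the work, as an engineer would, in place of code of your own. Each camera call takes 0.05 s, during which the arm holds its last target.

### The job

Take the knuckle pin with the red square head out of its wooden stand and thread it straight down through the fork of the green-based last clamp: upper lug, upper yellow arm, middle lug, lower yellow arm, lower lug, until its collar sits flush on the fork. The fork sits off the middle of its locked swivel and the arms have drifted out of line, so feel for the holes and work the pin in gently, never pressing on the clamp with more than about 25 N. Leave the pin standing there fully home, let go of it, and leave the other things on the bench where they are.

Things in the scene. Friction and masses are not known exactly. Their poses are not given: they have to be found in the camera images.
- pin: Loose steel pin, 0.14 kg, 110 mm long, origin at its tip (lower end), z up along it. Shaft 12 mm across; the first 7 mm taper from a flat 8 mm tip. Collar 26 mm across, 72 to 76 mm above the origin. Starts upright in the wooden stand, collar resting on the stand's top, tip 18 mm above the bench.
- pin_head (a point): Middle of the pin's red square head (the grip), 18 x 18 mm, 34 mm high (76 to 110 mm above the tip), 93 mm above the tip; sides along the pin's x and y.
- stand: Wooden stand block 64 x 64 mm, 90 mm high, fixed, with a 16 mm vertical through hole in its middle; origin at the centre of its underside.
- bed: Last clamp, fixed: green plate 220 x 220 x 10 mm, on it a locked dark swivel disc and an aluminium fork: three lugs one above another, sharing one upright line of 14 mm holes. Origin on the bench under the centre of plate and swivel; z up, x and y along the plate's sides. Heights above the bench: lugs 88-100, 60-70 and 26-42 mm (closed below at 26). Pin home: tip at 28 mm.
- fork_mid (a point): Point on the swivel's axis at the height of the upper lug's flat top (100 mm; 56 x 56 mm round the hole, nothing above it). NOT the hole: the fork's hole line stands 5 to 8 mm from this axis, towards the fork's upright web, in any direction, as the swivel was locked at any angle; distance and angle are not measured. The fork is rigid and cannot be pushed aside.
- arms_mid (a point): Point 65 mm above the bed's origin, amid the two yellow arms: eyes with 14 mm holes at 75-83 mm (upper arm) and 47-55 mm (lower arm). Each arm is stiff on a pivot 86 mm from its eye; its eye may stand up to 2 mm to one side of the lugs' hole line, unmeasured; the pin's taper can push it into line with about 5 N of side force.
- thread_cone: Cone of black thread, 54 mm across, 100 mm high, loose bystander; origin at the centre of its underside.
- tape_roll: White tape roll, 80 mm across, 18 mm high, loose bystander; origin at the centre of its underside.
- rub_block: Yellow-brown rubber block, 45 x 70 x 32 mm, loose bystander; origin at the centre of its underside.
- nozzle_bottle: White glue bottle with a cone spout, 63 mm across, 100 mm high, loose bystander; origin at the centre of its underside.
- shoe_last: Green plastic shoe last, 249 x 70 x 70 mm, loose bystander; origin at the centre of its underside.

How it is judged (in metres and radians):
On the way, in this order (a step that is already met when the one before it is completed fails the run):
1. the pin is drawn out of its stand (height (world z) of pin above 0.1 m), for 0.1 s.
2. the pin is upright in the fork, its tip through the upper lug and the upper arm (z of pin in the frame of bed below 0.072 m and horizontal distance between pin and bed below 0.012 m and angle between the z axis of pin and the z axis of bed, either way round below 0.15 rad), for 0.05 s.
At the end, for the whole second after the job is handed in: The pin stands upright (within 0.06 rad) through all three lugs and both arm eyes of the clamp, its tip within 12 mm of the clamp's origin seen from above and less than 31 mm above the bench (collar within 3 mm of the upper lug), at rest and released (z of pin in the frame of bed below 0.031 m and horizontal distance between pin and bed below 0.012 m and angle between the z axis of pin and the z axis of bed, either way round below 0.06 rad and linear speed of pin below 0.02 m/s); the robot touches nothing.
It fails at once if the pin presses on the clamp with more than 25 N (contact force between pin and bed above 25 N).
It fails at once if the robot presses on the clamp itself with more than 25 N (contact force between any of the fingers, the arm and bed above 25 N).
It fails at once if a bystander is shifted by more than 30 mm (distance of any of thread_cone, tape_roll, rub_block, nozzle_bottle, shoe_last from where it was at the start of the episode above 0.03 m).
It also fails if it takes over 72 s, if anything falls off the work surface, if the arm or the gripper's body presses on something with over 40 N, if the wrist force passes 120 N, or if a joint passes its speed limit or range.

## Working session

There is one attempt and no reset: what is moved stays moved. The work goes in short steps, Python scripts to look and compute and a tool call to move; the robot and the scene stay as the last step left them, time stands still between calls to the robot, and variables do not carry over. Pictures are saved under pics/ and viewed, and the job is handed in when it is done.

Besides the shell and the picture viewer there is one more tool, called after "Request:" as name(argument=value, ...), one argument or row to a line, values as JSON. play_rows: Moves the arm, as the interface text tells. Shift numbers are shares of 0.8 m and turn numbers shares of 60 degrees, none past 1 either way. Its arguments: {"type":"object","properties":{"series":{"type":"array"},"gripper":{"type":"number"}},"required":["series"]}

```bash
ls; mkdir -p pics; python3 - <<'E'
from rig import bot, vision, nets
import cv2,numpy as np
s=bot.read_state(); print({k:(np.round(v,4).tolist()) for k,v in s.items()}, bot.tips_ahead)
for n in ["scene","top","wrist"]:
    p=vision.capture(n); cv2.imwrite(f"pics/{n}0.png",p["pixels"])
    print(n,p["fx"],p["fy"],p["cx"],p["cy"],np.round(p["extrinsics"],4).tolist())
    for q in ["pin","pin_head","stand","bed"]:
        for r in nets.look_for(p,q)[:2]: print(q,round(r["confidence"],2),np.round(np.array(r["at"])*[512,384],1))
print(bot.read_state()["time_s"])
E
```

```text
pics
{'time_s': 0.0, 'joint_positions': [-83.2224, 30.2806, 82.1579, -0.0, 67.6873, -10.2282], 'qvel': [-0.0579, 0.0031, 0.0511, -0.0399, 0.0593, 0.0381], 'tau': [0.0002, -44.0039, -17.6596, 0.0635, 0.0583, -0.0002], 'position': [0.1827, -0.5971, 0.2912], 'tcp_rot': [[0.2925, -0.9563, -0.0003], [-0.9563, -0.2925, 0.0022], [-0.0022, -0.0004, -1.0]], 'force': [0.5225, -0.143, -0.3013], 'moment': [-0.0051, -0.0688, 0.0041], 'opening': 0.998} 0.0697
scene 470.22849462349717 470.22849462349717 252.49160215893937 194.72226517617312 [[0.9328, 0.2842, -0.2217, 0.8899], [0.3604, -0.7363, 0.5727, -0.9223], [-0.0005, -0.6141, -0.7892, 1.2588], [0.0, 0.0, 0.0, 1.0]]
pin 0.42 [225.8 235.2]
pin_head 0.41 [224.  236.8]
stand 0.66 [227.4 251.6]
bed 0.9 [248.2 190.2]
top 354.1588537104295 354.1588537104295 262.575629791761 191.06877154304362 [[0.024, -0.9947, 0.0999, 0.453], [-0.9996, -0.0251, -0.0093, -0.0614], [0.0118, -0.0996, -0.995, 1.3003], [0.0, 0.0, 0.0, 1.0]]
pin 0.45 [320.3 202.9]
pin_head 0.41 [316.  199.7]
stand 0.85 [311.5 200.9]
bed 0.53 [301.2 241.7]
wrist 268.9327306959518 268.9327306959518 260.6071800580997 189.97532723465437 [[0.292, -0.9237, -0.248, 0.2506], [-0.9564, -0.2818, -0.0766, -0.576], [0.0009, 0.2595, -0.9657, 0.3861], [0.0, 0.0, 0.0, 1.0]]
0.75
```

View pics/scene0.png

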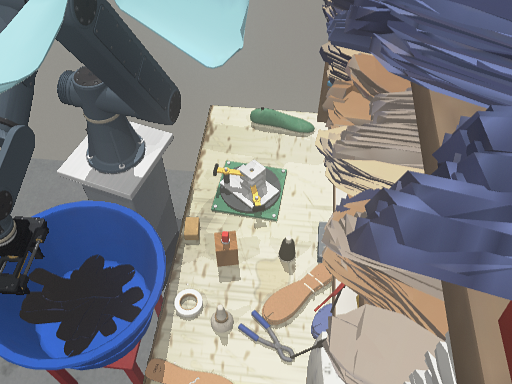

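View pics/top0.png

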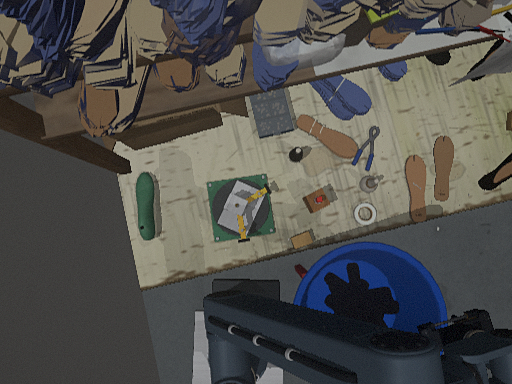

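View pics/wrist0.png

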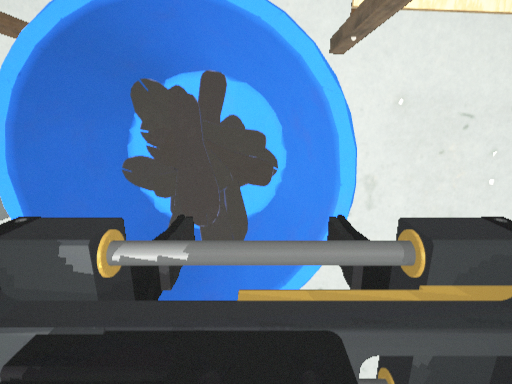

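```bash
cat > h.py <<'E'
import numpy as np,cv2
def ray(p,uv,z):
    E=np.array(p["extrinsics"]);d=E[:3,:3]@np.array([(uv[0]-p["cx"])/p["fx"],(uv[1]-p["cy"])/p["fy"],1.]);o=E[:3,3]
    return o+d*(z-o[2])/d[2]
def proj(p,X):
    E=np.array(p["extrinsics"]);c=E[:3,:3].T@(np.array(X)-E[:3,3]);return np.array([p["fx"]*c[0]/c[2]+p["cx"],p["fy"]*c[1]/c[2]+p["cy"]])
E
python3 - <<'E'
from rig import bot, vision, nets
from h import *
for n,(x0,y0,x1,y1) in {"scene":(190,140,310,280),"top":(190,150,350,260)}.items():
    p=vision.capture(n)
    cv2.imwrite(f"pics/{n}1.png",cv2.resize(p["pixels"][y0:y1,x0:x1],None,fx=5 if n=="top" else 4,fy=5 if n=="top" else 4,interpolation=cv2.INTER_CUBIC))
    for q,z in [("pin_head",.11),("bed",.05),("stand",.06)]:
        r=nets.masks_of(p,q)
        for k in r[:1]:
            ys,xs=np.nonzero(k["region"]);print(n,q,round(k["confidence"],2),len(xs),xs.min(),xs.max(),ys.min(),ys.max(),xs.mean(),ys.mean(),ray(p,(xs.mean(),ys.mean()),z))
E
```

```text
scene pin_head 0.6 112 221 229 230 243 225.05357142857142 236.59821428571428 [ 0.54851088 -0.26056025  0.11      ]
scene bed 0.65 3442 212 286 160 219 249.06013945380593 189.34340499709472 [ 0.53180448 -0.02830916  0.05      ]
scene stand 0.77 627 214 237 232 265 225.81020733652312 250.2408293460925 [ 0.55457758 -0.27494939  0.06      ]
top bed 0.68 3716 207 274 174 242 240.1345532831001 208.35683530678148 [0.51523275 0.00461458 0.05      ]
top stand 0.92 363 303 328 188 213 315.0495867768595 200.9090909090909 [ 0.54739129 -0.25828332  0.06      ]
```

View pics/scene1.png

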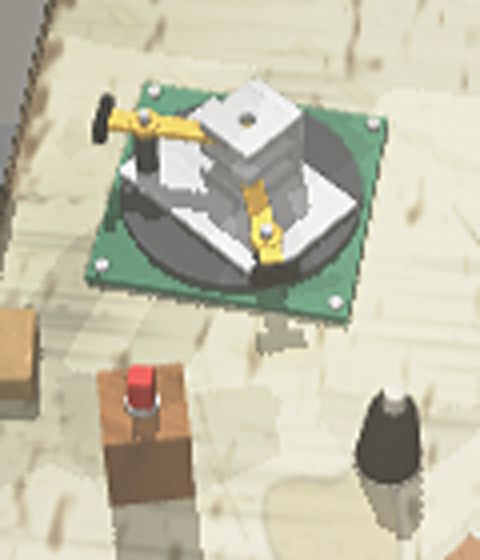

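View pics/top1.png

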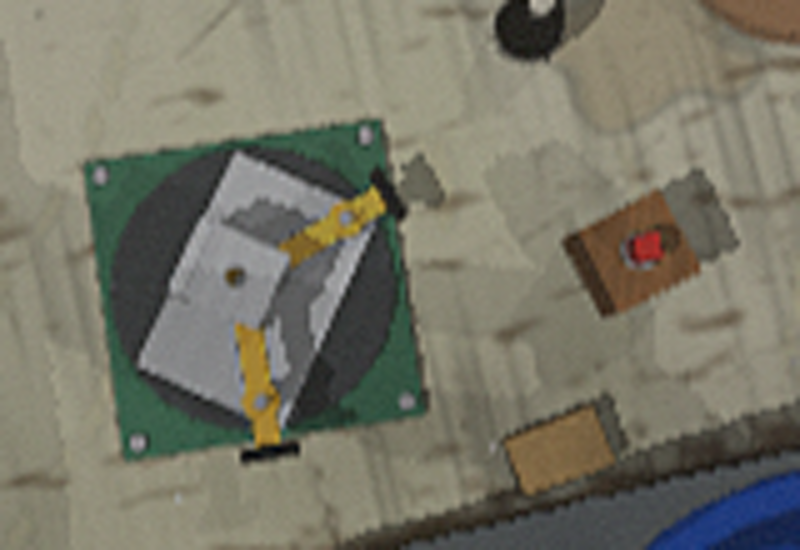

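```bash
python3 - <<'E'
from rig import bot, vision, nets
from h import *
S=vision.capture("scene");T=vision.capture("top")
for nm,a,b,z in [("hole",(252,170),(237.2,205.4),.1),("head",(225.2,233.2),(319.8,199.4),.128)]:
    print(nm,ray(S,a,z),ray(T,b,z))
# zoomed 8x hole and head, top
def crop(p,x0,y0,x1,y1,f,n): cv2.imwrite("pics/"+n,cv2.resize(p["pixels"][y0:y1,x0:x1],None,fx=f,fy=f,interpolation=cv2.INTER_NEAREST))
crop(T,300,180,340,220,14,"thead.png"); crop(T,215,185,260,230,13,"thole.png")
crop(S,232,150,272,190,14,"shole.png")
for a in (( .5,0,.1),(.5,0.01,.1)): print(proj(S,a),proj(T,a))
E
```

```text
hole [0.52619121 0.01312775 0.1       ] [0.52251835 0.01221781 0.1       ]
head [ 0.54970811 -0.2601659   0.128     ] [ 0.54763841 -0.26326177  0.128     ]
[243.03185493 170.65558827] [240.604511   212.13567263]
[244.17137806 168.4896928 ] [237.64831507 212.06325746]
```

View pics/thead.png

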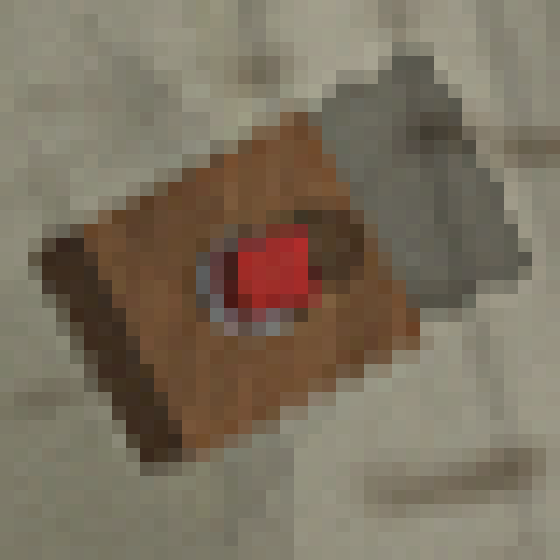

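View pics/thole.png

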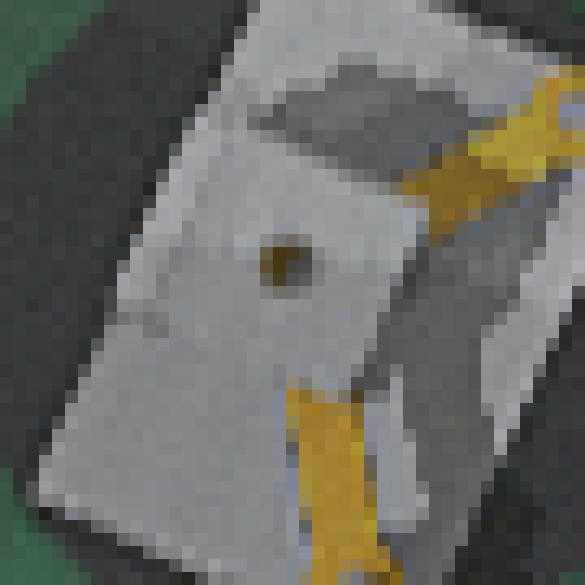

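View pics/shole.png

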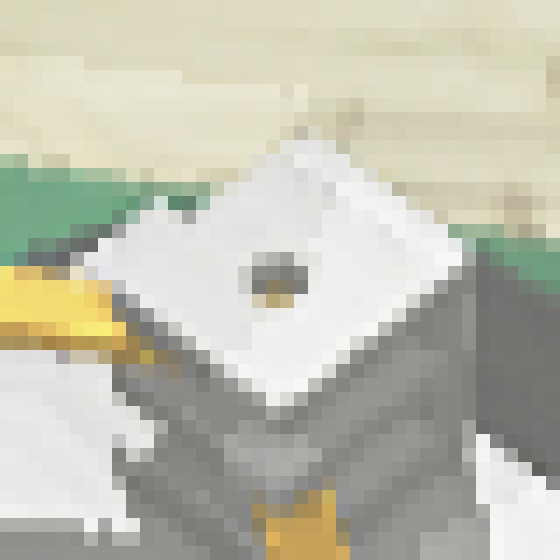

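Request:
play_rows(
  series=[
    {"tx": 0.045,"ty": 0.038},
    {"tx": 0.045,"ty": 0.038},
    {"tx": 0.045,"ty": 0.038},
    {"tx": 0.045,"ty": 0.038},
    {"tx": 0.045,"ty": 0.038},
    {"tx": 0.04,"ty": 0.038},
    {"tx": 0.04,"ty": 0.038},
    {"tx": 0.04,"ty": 0.038},
    {"tx": 0.04,"ty": 0.038},
    {},
  ],
  gripper=1,
)

```text
invalid input
```

```bash
python3 - <<'E'
from rig import bot, vision, nets
from h import *
s=bot.read_state(); print(s["position"],s["force"],s["time_s"])
p=vision.capture("wrist"); cv2.imwrite("pics/w2.png",p["pixels"])
print(proj(p,(.549,-.261,.128)))
for r in nets.masks_of(p,"pin_head")[:1]:
    m=r["region"];ys,xs=np.nonzero(m);print(r["confidence"],len(xs),xs.mean(),ys.mean(),cv2.minAreaRect(np.c_[xs,ys].astype(np.float32)),ray(p,(xs.mean(),ys.mean()),.128))
E
```

```text
[ 0.18279698 -0.59765397  0.2922328 ] [0.476991   0.05414194 0.11716606] 1.25
[-120.72966626 -577.29777363]
```

View pics/w2.png

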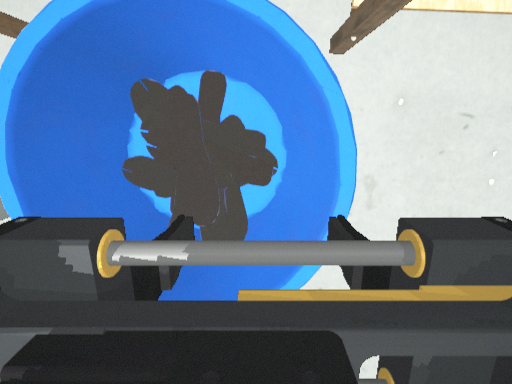

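Request:
play_rows(
  series=[
    {"tx": 0.045,"ty": 0.038,"tz": 0,"turn": 0},
    {"tx": 0.045,"ty": 0.038,"tz": 0,"turn": 0},
    {"tx": 0.045,"ty": 0.038,"tz": 0,"turn": 0},
    {"tx": 0.045,"ty": 0.038,"tz": 0,"turn": 0},
    {"tx": 0.045,"ty": 0.038,"tz": 0,"turn": 0},
    {"tx": 0.04,"ty": 0.038,"tz": 0,"turn": 0},
    {"tx": 0.04,"ty": 0.038,"tz": 0,"turn": 0},
    {"tx": 0.04,"ty": 0.038,"tz": 0,"turn": 0},
    {"tx": 0.04,"ty": 0.038,"tz": 0,"turn": 0},
    {"tx": 0,"ty": 0,"tz": 0,"turn": 0},
  ],
  gripper=1,
)

```text
time_s: 2.35
position: [0.4941, -0.3199, 0.2924]
tcp_rot: [[0.298, -0.954, 0.002], [-0.954, -0.298, 0.001], [-0.001, -0.002, -1.0]]
force: [-1.1, -0.2, -0.6]
opening: 1.002
```

```bash
python3 - <<'E'
from rig import bot, vision, nets
from h import *
s=bot.read_state(); print(s["position"],s["force"],s["time_s"])
p=vision.capture("wrist"); cv2.imwrite("pics/w3.png",p["pixels"])
print(proj(p,(.549,-.261,.128)))
for r in nets.masks_of(p,"pin_head")[:1]:
    m=r["region"];ys,xs=np.nonzero(m);print(r["confidence"],len(xs),xs.mean(),ys.mean(),cv2.minAreaRect(np.c_[xs,ys].astype(np.float32)),ray(p,(xs.mean(),ys.mean()),.128))
E
```

```text
[ 0.49406176 -0.31992787  0.29237514] [-1.10615894 -0.24071289 -0.6280243 ] 2.35
[218.53452936 119.41566634]
0.94 578 221.2923875432526 117.21626297577855 ((221.5, 117.5), (25.0, 27.0), 90.0) [ 0.55166969 -0.26293004  0.128     ]
```

View pics/w3.png

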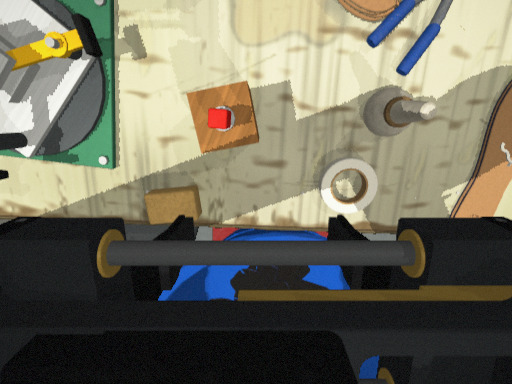

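```bash
python3 - <<'E'
from rig import bot, vision, nets
from h import *
p=vision.capture("wrist"); im=p["pixels"]
c=im[98:138,200:245]; cv2.imwrite("pics/w3c.png",cv2.resize(c,None,fx=14,fy=14,interpolation=cv2.INTER_NEAREST))
m=((im[...,2].astype(int)-im[...,1])>170).astype(np.uint8)
ys,xs=np.nonzero(m);k=(ys<150);xs,ys=xs[k],ys[k];print(len(xs),xs.min(),xs.max(),ys.min(),ys.max())
E
```

```text
329 205 223 105 123
```

View pics/w3c.png

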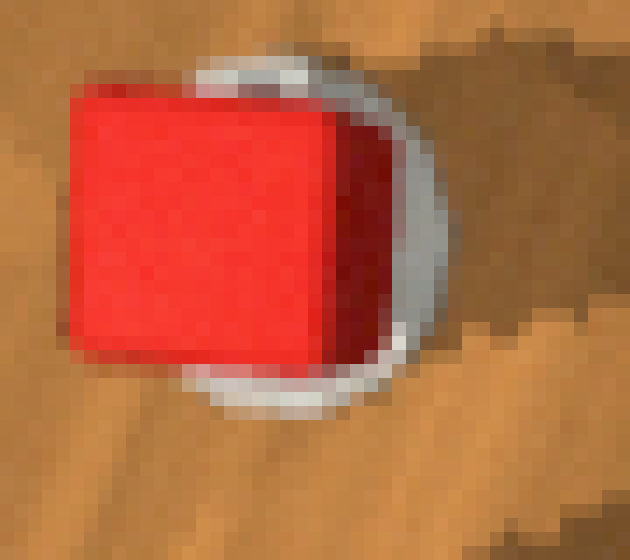

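```bash
python3 - <<'E'
from rig import bot, vision, nets
from h import *
p=vision.capture("wrist"); print(ray(p,(213.9,114.0),.128)); print(ray(p,(214.4,114.5),.128))
print(np.round(p["extrinsics"],4).tolist())
E
```

```text
[ 0.54905864 -0.2604409   0.128     ]
[ 0.54876294 -0.26099348  0.128     ]
[[0.2928, -0.9233, -0.2483, 0.5586], [-0.9562, -0.2825, -0.0773, -0.3023], [0.0012, 0.2601, -0.9656, 0.3861], [0.0, 0.0, 0.0, 1.0]]
```

Request:
play_rows(
  series=[
    {"tx": 0.035,"ty": 0.038,"tz": -0.02,"turn": -0.05},
    {"tx": 0.035,"ty": 0.038,"tz": -0.02,"turn": 0},
    {"tx": 0,"ty": 0,"tz": 0,"turn": 0},
    {"tx": 0,"ty": 0,"tz": 0,"turn": 0},
  ],
  gripper=0.6,
)

```text
time_s: 2.95
position: [0.5462, -0.2639, 0.2597]
tcp_rot: [[0.242, -0.97, -0.001], [-0.97, -0.242, 0.0], [-0.0, 0.001, -1.0]]
force: [-0.9, -0.4, 0.3]
opening: 0.722
```

```bash
python3 - <<'E'
from rig import bot, vision, nets
from h import *
s=bot.read_state(); print(s["position"],s["force"],s["time_s"],s["qvel"])
p=vision.capture("wrist"); cv2.imwrite("pics/w4.png",p["pixels"]);print(np.round(p["extrinsics"],4).tolist())
print(proj(p,(.549,-.261,.128)))
s=bot.read_state(); print(s["position"],s["force"],s["time_s"],s["qvel"],s["tcp_rot"])
E
```

```text
[ 0.54622185 -0.26386363  0.25971714] [-0.91678049 -0.41659687  0.3028798 ] 2.95 [-1.37691106 -0.92081719 -0.60729887 -0.22488912 -0.06851379 -0.05345538]
[[0.2414, -0.9369, -0.253, 0.6152], [-0.9704, -0.233, -0.0633, -0.2458], [0.0004, 0.2608, -0.9654, 0.3535], [0.0, 0.0, 0.0, 1.0]]
[259.09840769 197.6642399 ]
[ 0.54612728 -0.26453575  0.26022264] [ 0.34399974 -0.69159035  0.30894511] 3.0 [-0.96619503 -0.71818445 -0.2656116   0.07983344 -0.03752694  0.14023806] [[ 2.40871469e-01 -9.70556887e-01 -5.14949456e-04]
 [-9.70556956e-01 -2.40871221e-01 -5.00282035e-04]
 [ 3.61515670e-04  6.20291445e-04 -9.99999742e-01]]
```

View pics/w4.png

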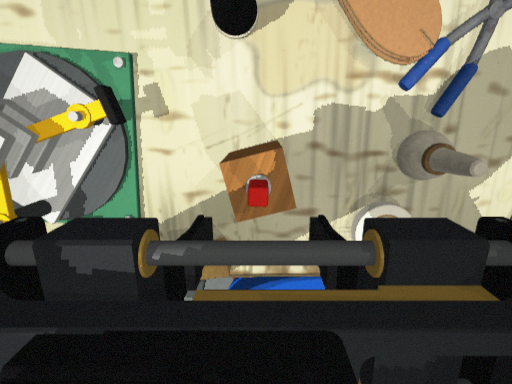

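Request:
play_rows(
  series=[
    {"tx": 0.003,"ty": 0.004,"tz": -0.035,"turn": 0},
    {"tx": 0,"ty": 0,"tz": -0.035,"turn": 0},
    {"tx": 0,"ty": 0,"tz": -0.03,"turn": 0},
    {"tx": 0,"ty": 0,"tz": -0.015,"turn": 0},
    {"tx": 0,"ty": 0,"tz": 0,"turn": 0},
    {"tx": 0,"ty": 0,"tz": 0,"turn": 0},
    {"tx": 0,"ty": 0,"tz": 0,"turn": 0},
  ],
)

```text
time_s: 3.7
position: [0.5498, -0.261, 0.1698]
tcp_rot: [[0.241, -0.97, 0.002], [-0.97, -0.241, -0.002], [0.002, -0.002, -1.0]]
force: [-0.5, -0.4, -0.1]
opening: 0.601
```

```bash
python3 - <<'E'
from rig import bot, vision, nets
from h import *
p=vision.capture("wrist"); cv2.imwrite("pics/w5.png",p["pixels"])
s=bot.read_state(); print(s["position"],s["force"],s["time_s"],s["opening"])
E
```

```text
[ 0.54984555 -0.26082959  0.16979205] [-0.21839464 -0.41986446 -0.65958971] 3.75 0.5991368129581482
```

View pics/w5.png

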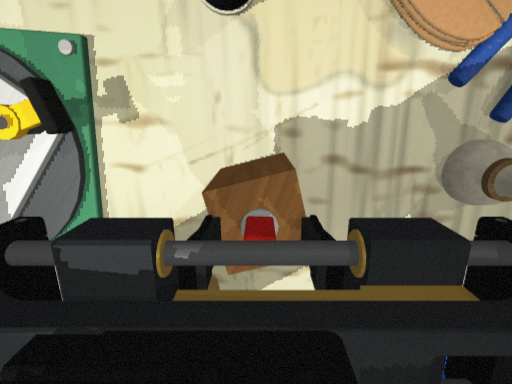

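Request:
play_rows(
  series=[
    {"tx": 0,"ty": 0,"tz": 0,"turn": 0},
    {"tx": 0,"ty": 0,"tz": 0,"turn": 0},
    {"tx": 0,"ty": 0,"tz": 0,"turn": 0},
    {"tx": 0,"ty": 0,"tz": 0,"turn": 0},
    {"tx": 0,"ty": 0,"tz": 0,"turn": 0},
    {"tx": 0,"ty": 0,"tz": 0,"turn": 0},
  ],
  gripper=0,
)

```text
time_s: 4.35
position: [0.5493, -0.26, 0.1682]
tcp_rot: [[0.242, -0.97, 0.0], [-0.97, -0.242, 0.0], [-0.0, -0.0, -1.0]]
force: [0.1, 0.7, 0.8]
opening: 0.2
```

Request:
play_rows(
  series=[
    {"tx": 0,"ty": 0,"tz": 0.01,"turn": 0},
    {"tx": 0,"ty": 0,"tz": 0.02,"turn": 0},
    {"tx": 0,"ty": 0,"tz": 0.03,"turn": 0},
    {"tx": 0,"ty": 0,"tz": 0.03,"turn": 0},
    {"tx": 0,"ty": 0,"tz": 0.03,"turn": 0},
    {"tx": 0,"ty": 0,"tz": 0.02,"turn": 0},
    {"tx": 0,"ty": 0,"tz": 0,"turn": 0},
    {"tx": 0,"ty": 0,"tz": 0,"turn": 0},
    {"tx": 0,"ty": 0,"tz": 0,"turn": 0},
  ],
)

```text
time_s: 5.25
position: [0.5485, -0.2595, 0.279]
tcp_rot: [[0.242, -0.97, -0.002], [-0.97, -0.242, 0.002], [-0.002, 0.002, -1.0]]
force: [0.4, -0.7, -1.6]
opening: 0.203
```

```bash
python3 - <<'E'
from rig import bot, vision, nets
from h import *
for n in ("scene","wrist"):
    p=vision.capture(n); cv2.imwrite(f"pics/{n}6.png",p["pixels"])
    if n=="scene": cv2.imwrite("pics/s6c.png",cv2.resize(p["pixels"][140:280,180:310],None,fx=4,fy=4,interpolation=cv2.INTER_CUBIC))
s=bot.read_state(); print(s["position"],s["force"],s["time_s"],s["opening"])
E
```

```text
[ 0.54863196 -0.25963273  0.27884032] [ 0.62400012 -0.08356265 -1.37736174] 5.35 0.2012279658654283
```

View pics/s6c.png

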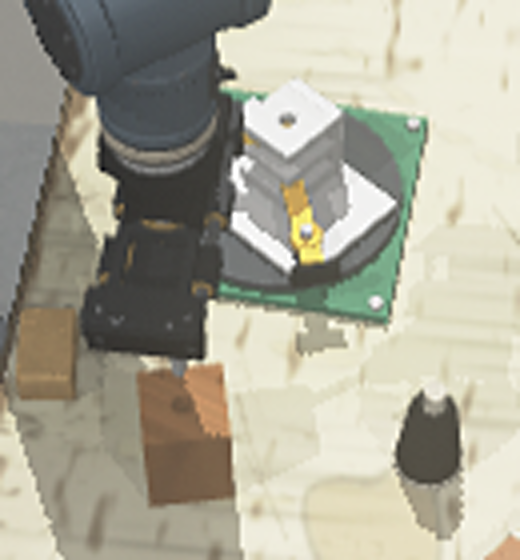

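View pics/wrist6.png

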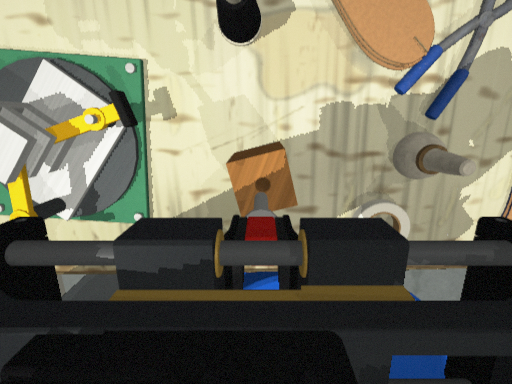

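Request:
play_rows(
  series=[
    {"tx": -0.013,"ty": 0.043,"tz": 0,"turn": 0},
    {"tx": -0.013,"ty": 0.043,"tz": 0,"turn": 0},
    {"tx": -0.013,"ty": 0.043,"tz": 0,"turn": 0},
    {"tx": -0.013,"ty": 0.043,"tz": 0,"turn": 0},
    {"tx": -0.013,"ty": 0.043,"tz": 0,"turn": 0},
    {"tx": -0.013,"ty": 0.043,"tz": 0,"turn": 0},
    {"tx": -0.013,"ty": 0.043,"tz": 0,"turn": 0},
    {"tx": -0.014,"ty": 0.041,"tz": 0,"turn": 0},
    {"tx": 0,"ty": 0,"tz": 0,"turn": 0},
    {"tx": 0,"ty": 0,"tz": 0,"turn": 0},
  ],
)

```text
time_s: 6.35
position: [0.465, 0.0141, 0.2799]
tcp_rot: [[0.244, -0.97, -0.0], [-0.97, -0.244, -0.0], [0.0, 0.001, -1.0]]
force: [-0.5, -0.4, -1.5]
opening: 0.206
```

Request:
play_rows(
  series=[
    {"tx": 0,"ty": 0,"tz": 0,"turn": 0},
    {"tx": 0,"ty": 0,"tz": 0,"turn": 0},
  ],
)

```text
time_s: 6.55
position: [0.4659, 0.0125, 0.2801]
tcp_rot: [[0.241, -0.971, 0.0], [-0.971, -0.241, -0.0], [0.0, -0.0, -1.0]]
force: [1.0, -0.6, -0.2]
opening: 0.208
```

```bash
python3 - <<'E'
from rig import bot, vision, nets
from h import *
p=vision.capture("wrist"); im=p["pixels"]; cv2.imwrite(f"pics/w7.png",im)
a=proj(p,(.5245,.0132,.1)); print(a, proj(p,(.465,.0128,.130)))
x,y=a.astype(int); print(x,y); cv2.imwrite("pics/w7c.png",cv2.resize(im[y-35:y+35,x-40:x+40],None,fx=8,fy=8,interpolation=cv2.INTER_NEAREST))
s=bot.read_state(); print(s["position"],s["force"],s["time_s"],s["opening"])
E
```

```text
[274.65092694 132.42210066] [260.77105271 196.55472432]
274 132
[0.46579203 0.0125544  0.28013373] [ 0.0590735   0.88148694 -1.37682119] 6.6 0.20349738804976347
```

View pics/w7.png

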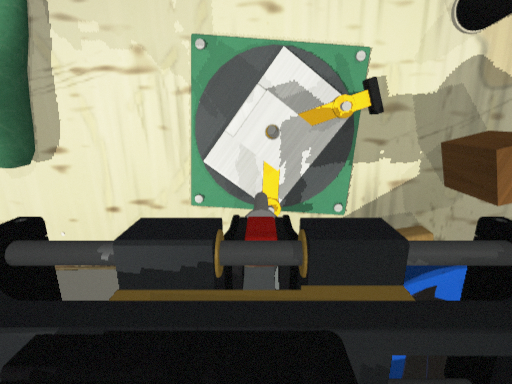

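View pics/w7c.png

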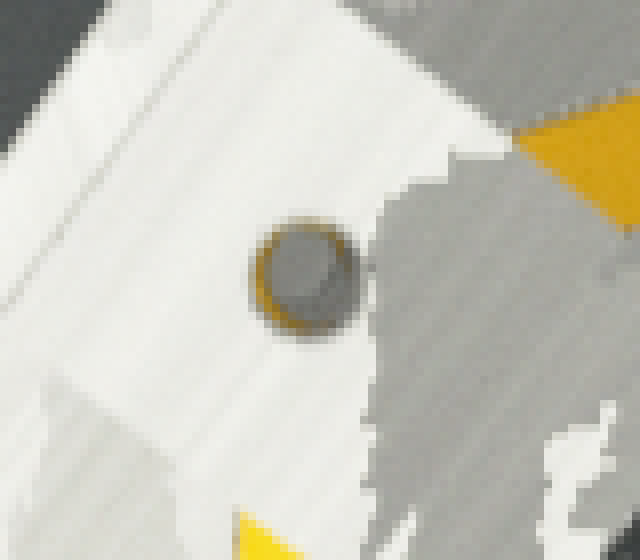

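```bash
python3 - <<'E'
from rig import bot, vision, nets
from h import *
p=vision.capture("wrist"); im=p["pixels"]
print("hole",ray(p,(271.75,131.25),.1))
cv2.imwrite("pics/w8c.png",cv2.resize(im[185:255,225:300],None,fx=8,fy=8,interpolation=cv2.INTER_NEAREST))
c=np.array([.465,.0128]);t=np.array(bot.read_state()["position"])
for nm,z,r in (("tip",.130,.004),("tip2",.130,-.004),("taper",.137,.006),("taper",.137,-.006)):
    R=np.array(p["extrinsics"])[:3,0]
    print(nm,proj(p,np.r_[c,z]+R*r))
E
```

```text
hole [0.52477484 0.0163226  0.1       ]
tip [265.06555183 196.43177423]
tip2 [256.60666772 196.43177423]
taper [267.3685435  198.57960977]
taper [254.33374492 198.57960977]
```

View pics/w8c.png

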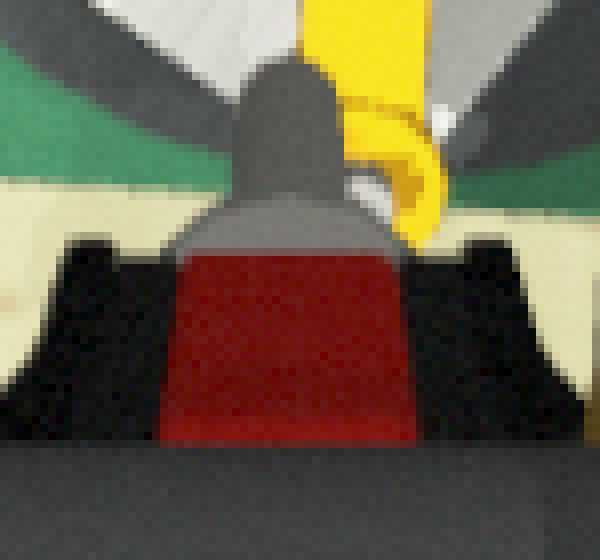

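Request:
play_rows(
  series=[
    {"tx": 0.03,"ty": 0.002,"tz": 0,"turn": 0},
    {"tx": 0.03,"ty": 0.001,"tz": 0,"turn": 0},
    {"tx": 0.0135,"ty": 0.0006,"tz": -0.01,"turn": 0},
    {"tx": 0,"ty": 0,"tz": -0.01,"turn": 0},
    {"tx": 0,"ty": 0,"tz": -0.01,"turn": 0},
    {"tx": 0,"ty": 0,"tz": 0,"turn": 0},
    {"tx": 0,"ty": 0,"tz": 0,"turn": 0},
    {"tx": 0,"ty": 0,"tz": 0,"turn": 0},
    {"tx": 0,"ty": 0,"tz": 0,"turn": 0},
  ],
)

```text
time_s: 7.55
position: [0.524, 0.0164, 0.2567]
tcp_rot: [[0.242, -0.97, 0.001], [-0.97, -0.242, -0.0], [0.0, -0.001, -1.0]]
force: [0.3, -0.5, -1.9]
opening: 0.205
```

```bash
python3 - <<'E'
from rig import bot, vision, nets
from h import *
p=vision.capture("wrist"); im=p["pixels"]
cv2.imwrite("pics/w9.png",cv2.resize(im[165:235,215:310],None,fx=8,fy=8,interpolation=cv2.INTER_NEAREST))
q=vision.capture("scene"); cv2.imwrite("pics/s9.png",cv2.resize(q["pixels"][130:230,200:310],None,fx=6,fy=6,interpolation=cv2.INTER_CUBIC))
s=bot.read_state(); print(s["position"],s["force"],s["moment"],s["time_s"],s["opening"])
E
```

```text
[0.52404941 0.01643967 0.25663199] [ 0.42525237 -0.07953389 -1.19059174] [ 0.0279583   0.02453558 -0.07144945] 7.65 0.2078179568350819
```

View pics/w9.png

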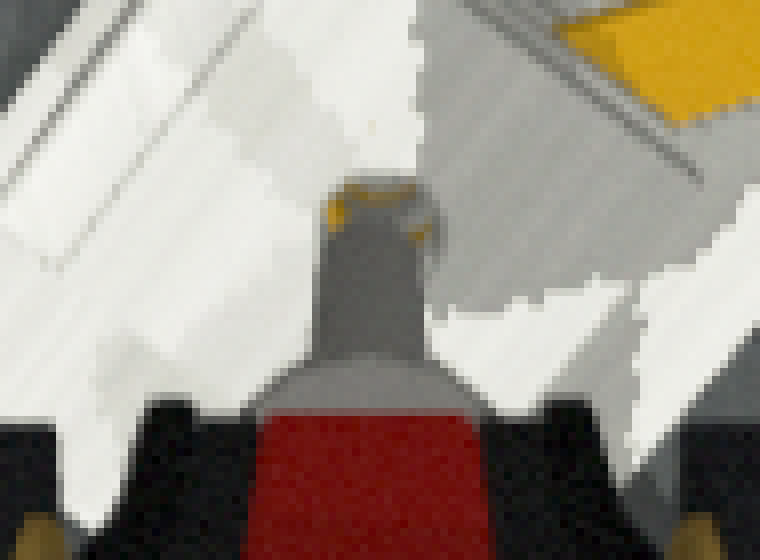

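View pics/s9.png

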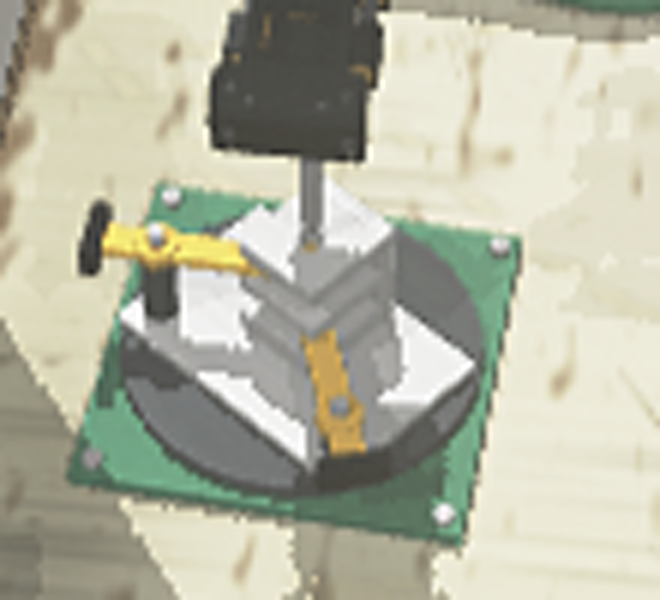

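Request:
play_rows(
  series=[
    {"tx": 0.0002,"ty": -0.0008,"tz": -0.003,"turn": 0},
    {"tx": 0,"ty": 0,"tz": -0.0025,"turn": 0},
    {"tx": 0,"ty": 0,"tz": -0.0025,"turn": 0},
    {"tx": 0,"ty": 0,"tz": -0.0025,"turn": 0},
    {"tx": 0,"ty": 0,"tz": 0,"turn": 0},
  ],
)

```text
time_s: 8.15
position: [0.524, 0.0158, 0.2474]
tcp_rot: [[0.242, -0.97, -0.001], [-0.97, -0.242, 0.0], [-0.0, 0.001, -1.0]]
force: [0.1, 0.6, -0.3]
opening: 0.203
```

Request:
play_rows(
  series=[
    {"tx": 0,"ty": 0,"tz": -0.0015,"turn": 0},
    {"tx": 0,"ty": 0,"tz": -0.0015,"turn": 0},
    {"tx": 0,"ty": 0,"tz": 0,"turn": 0},
  ],
)

```text
time_s: 8.45
position: [0.5241, 0.0158, 0.2453]
tcp_rot: [[0.242, -0.97, -0.0], [-0.97, -0.242, 0.0], [-0.0, 0.0, -1.0]]
force: [0.5, 0.3, -1.4]
opening: 0.202
```

```bash
python3 - <<'E'
from rig import bot, vision, nets
from h import *
p=vision.capture("wrist"); im=p["pixels"]
cv2.imwrite("pics/w10.png",cv2.resize(im[165:235,215:310],None,fx=8,fy=8,interpolation=cv2.INTER_NEAREST))
s=bot.read_state(); print(s["position"],s["force"],s["moment"],s["time_s"],s["opening"])
E
```

```text
[0.5241416  0.01581912 0.24537184] [ 0.15406167 -0.40878591 -2.0683353 ] [ 0.01493952  0.04339038 -0.02158205] 8.5 0.2042126515560607
```

View pics/w10.png

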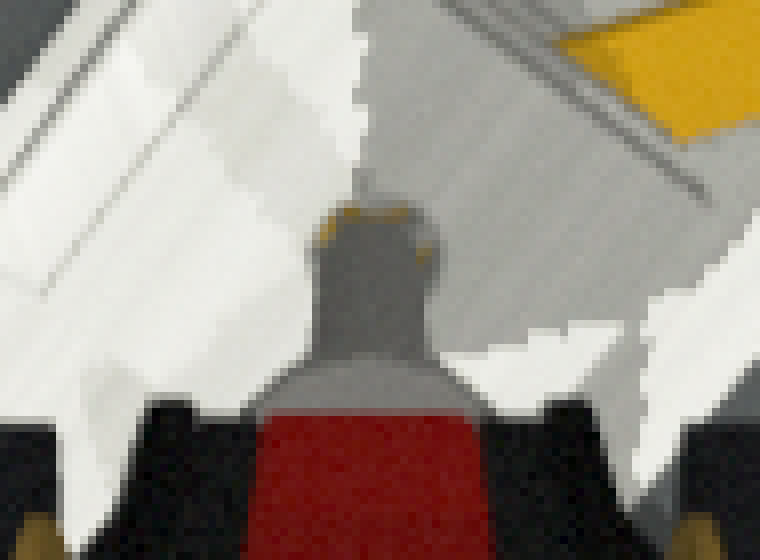

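Request:
play_rows(
  series=[
    {"tx": 0,"ty": 0,"tz": -0.0015,"turn": 0},
    {"tx": 0,"ty": 0,"tz": -0.0015,"turn": 0},
    {"tx": 0,"ty": 0,"tz": -0.0015,"turn": 0},
    {"tx": 0,"ty": 0,"tz": 0,"turn": 0},
  ],
)

```text
time_s: 8.9
position: [0.524, 0.0158, 0.2416]
tcp_rot: [[0.242, -0.97, -0.0], [-0.97, -0.242, 0.0], [-0.0, 0.0, -1.0]]
force: [0.3, -0.1, -1.7]
opening: 0.202
```

```bash
python3 - <<'E'
from rig import bot, vision, nets
from h import *
p=vision.capture("wrist"); im=p["pixels"]
cv2.imwrite("pics/w11.png",cv2.resize(im[165:235,215:310],None,fx=8,fy=8,interpolation=cv2.INTER_NEAREST))
s=bot.read_state(); print(s["position"],s["force"],s["moment"],s["time_s"],s["opening"])
E
```

```text
[0.52409131 0.01582064 0.24172851] [ 0.0484609  -0.10450253 -1.77905691] [ 0.02849597 -0.03074302 -0.0395418 ] 8.95 0.2035686100157136
```

View pics/w11.png

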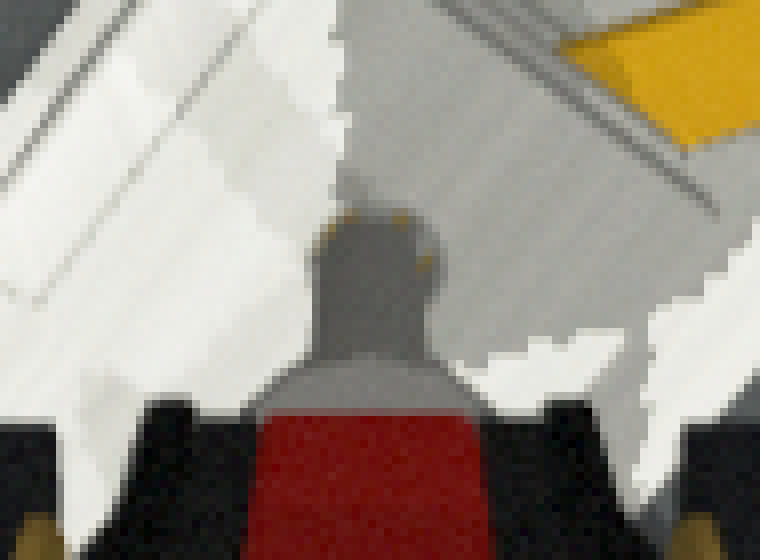

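Request:
play_rows(
  series=[
    {"tx": 0,"ty": 0,"tz": -0.002,"turn": 0},
    {"tx": 0,"ty": 0,"tz": -0.002,"turn": 0},
    {"tx": 0,"ty": 0,"tz": -0.002,"turn": 0},
    {"tx": 0,"ty": 0,"tz": 0,"turn": 0},
  ],
)

```text
time_s: 9.35
position: [0.524, 0.0158, 0.2368]
tcp_rot: [[0.242, -0.97, -0.001], [-0.97, -0.242, 0.0], [-0.0, 0.001, -1.0]]
force: [-0.0, -0.3, -1.6]
opening: 0.201
```

Request:
play_rows(
  series=[
    {"tx": 0,"ty": 0,"tz": -0.0015,"turn": 0},
    {"tx": 0,"ty": 0,"tz": -0.0015,"turn": 0},
    {"tx": 0,"ty": 0,"tz": -0.0015,"turn": 0},
    {"tx": 0,"ty": 0,"tz": 0,"turn": 0},
  ],
)

```text
time_s: 9.75
position: [0.524, 0.0158, 0.2333]
tcp_rot: [[0.242, -0.97, -0.0], [-0.97, -0.242, 0.0], [-0.0, 0.0, -1.0]]
force: [-0.2, 0.4, -1.0]
opening: 0.202
```

Tip at about 83.5 mm; now the upper arm, 1 mm steps.

Request:
play_rows(
  series=[
    {"tx": 0,"ty": 0,"tz": -0.00125,"turn": 0},
    {"tx": 0,"ty": 0,"tz": -0.00125,"turn": 0},
    {"tx": 0,"ty": 0,"tz": 0,"turn": 0},
  ],
)

```text
time_s: 10.05
position: [0.5241, 0.0158, 0.2313]
tcp_rot: [[0.242, -0.97, -0.0], [-0.97, -0.242, -0.0], [0.0, 0.0, -1.0]]
force: [0.3, -0.5, -1.3]
opening: 0.204
```

Request:
play_rows(
  series=[
    {"tx": 0,"ty": 0,"tz": -0.00125,"turn": 0},
    {"tx": 0,"ty": 0,"tz": -0.00125,"turn": 0},
    {"tx": 0,"ty": 0,"tz": 0,"turn": 0},
  ],
)

```text
time_s: 10.35
position: [0.5243, 0.0156, 0.2294]
tcp_rot: [[0.242, -0.97, 0.0], [-0.97, -0.242, -0.0], [0.0, -0.0, -1.0]]
force: [0.3, -0.8, -0.8]
opening: 0.205
```

Request:
play_rows(
  series=[
    {"tx": 0,"ty": 0,"tz": -0.00125,"turn": 0},
    {"tx": 0,"ty": 0,"tz": -0.00125,"turn": 0},
    {"tx": 0,"ty": 0,"tz": 0,"turn": 0},
  ],
)

```text
time_s: 10.65
position: [0.5245, 0.0154, 0.2275]
tcp_rot: [[0.242, -0.97, 0.001], [-0.97, -0.242, -0.001], [0.001, -0.001, -1.0]]
force: [0.5, -2.1, -1.6]
opening: 0.205
```

Request:
play_rows(
  series=[
    {"tx": 0,"ty": 0,"tz": -0.00125,"turn": 0},
    {"tx": 0,"ty": 0,"tz": -0.00125,"turn": 0},
    {"tx": 0,"ty": 0,"tz": 0,"turn": 0},
  ],
)

```text
time_s: 10.95
position: [0.5245, 0.0153, 0.2254]
tcp_rot: [[0.242, -0.97, 0.001], [-0.97, -0.242, -0.001], [0.001, -0.0, -1.0]]
force: [0.5, -4.5, -0.4]
opening: 0.207
```

Request:
play_rows(
  series=[
    {"tx": 0,"ty": 0,"tz": -0.00125,"turn": 0},
    {"tx": 0,"ty": 0,"tz": -0.00125,"turn": 0},
    {"tx": 0,"ty": 0,"tz": 0,"turn": 0},
  ],
)

```text
time_s: 11.25
position: [0.5244, 0.0155, 0.2234]
tcp_rot: [[0.242, -0.97, 0.001], [-0.97, -0.242, -0.001], [0.001, -0.0, -1.0]]
force: [0.4, -4.7, -0.8]
opening: 0.202
```

Request:
play_rows(
  series=[
    {"tx": 0,"ty": 0,"tz": -0.00125,"turn": 0},
    {"tx": 0,"ty": 0,"tz": -0.00125,"turn": 0},
    {"tx": 0,"ty": 0,"tz": -0.00125,"turn": 0},
    {"tx": 0,"ty": 0,"tz": 0,"turn": 0},
  ],
)

```text
time_s: 11.65
position: [0.5243, 0.0158, 0.2203]
tcp_rot: [[0.242, -0.97, 0.0], [-0.97, -0.242, 0.0], [0.0, -0.0, -1.0]]
force: [1.0, -4.6, -0.5]
opening: 0.204
```

Request:
play_rows(
  series=[
    {"tx": 0,"ty": 0,"tz": -0.00125,"turn": 0},
    {"tx": 0,"ty": 0,"tz": -0.00125,"turn": 0},
    {"tx": 0,"ty": 0,"tz": 0,"turn": 0},
  ],
)

```text
time_s: 11.95
position: [0.5243, 0.0158, 0.2183]
tcp_rot: [[0.242, -0.97, 0.0], [-0.97, -0.242, 0.0], [-0.0, -0.0, -1.0]]
force: [1.5, -4.9, -0.7]
opening: 0.202
```

Request:
play_rows(
  series=[
    {"tx": 0,"ty": 0,"tz": -0.00125,"turn": 0},
    {"tx": 0,"ty": 0,"tz": -0.00125,"turn": 0},
    {"tx": 0,"ty": 0,"tz": 0,"turn": 0},
  ],
)

```text
time_s: 12.25
position: [0.5242, 0.0158, 0.2163]
tcp_rot: [[0.242, -0.97, 0.0], [-0.97, -0.242, 0.0], [-0.0, -0.0, -1.0]]
force: [1.1, -4.9, -0.3]
opening: 0.203
```

Tip ~66 mm, inside the middle lug already. Continue.

Request:
play_rows(
  series=[
    {"tx": 0,"ty": 0,"tz": -0.00125,"turn": 0},
    {"tx": 0,"ty": 0,"tz": -0.00125,"turn": 0},
    {"tx": 0,"ty": 0,"tz": -0.00125,"turn": 0},
    {"tx": 0,"ty": 0,"tz": 0,"turn": 0},
  ],
)

```text
time_s: 12.65
position: [0.5242, 0.0158, 0.2133]
tcp_rot: [[0.242, -0.97, -0.0], [-0.97, -0.242, 0.0], [-0.0, 0.0, -1.0]]
force: [1.3, -3.9, 0.6]
opening: 0.202
```

Request:
play_rows(
  series=[
    {"tx": 0,"ty": 0,"tz": -0.00125,"turn": 0},
    {"tx": 0,"ty": 0,"tz": -0.00125,"turn": 0},
    {"tx": 0,"ty": 0,"tz": -0.00125,"turn": 0},
    {"tx": 0,"ty": 0,"tz": 0,"turn": 0},
  ],
)

```text
time_s: 13.05
position: [0.5241, 0.0158, 0.2103]
tcp_rot: [[0.242, -0.97, -0.0], [-0.97, -0.242, 0.0], [-0.0, 0.0, -1.0]]
force: [1.3, -4.3, -0.4]
opening: 0.202
```

Request:
play_rows(
  series=[
    {"tx": 0,"ty": 0,"tz": -0.00125,"turn": 0},
    {"tx": 0,"ty": 0,"tz": -0.00125,"turn": 0},
    {"tx": 0,"ty": 0,"tz": -0.00125,"turn": 0},
    {"tx": 0,"ty": 0,"tz": 0,"turn": 0},
  ],
)

```text
time_s: 13.45
position: [0.5242, 0.0158, 0.2073]
tcp_rot: [[0.242, -0.97, -0.0], [-0.97, -0.242, 0.0], [-0.0, 0.0, -1.0]]
force: [1.6, -4.8, 0.2]
opening: 0.205
```

Tip ~57.5 mm; lower arm begins at 55.

Request:
play_rows(
  series=[
    {"tx": 0,"ty": 0,"tz": -0.00125,"turn": 0},
    {"tx": 0,"ty": 0,"tz": -0.00125,"turn": 0},
    {"tx": 0,"ty": 0,"tz": -0.00125,"turn": 0},
    {"tx": 0,"ty": 0,"tz": 0,"turn": 0},
  ],
)

```text
time_s: 13.85
position: [0.5241, 0.0158, 0.2043]
tcp_rot: [[0.242, -0.97, -0.0], [-0.97, -0.242, 0.0], [-0.0, 0.0, -1.0]]
force: [1.6, -5.3, -0.7]
opening: 0.203
```

Request:
play_rows(
  series=[
    {"tx": 0,"ty": 0,"tz": -0.00125,"turn": 0},
    {"tx": 0,"ty": 0,"tz": -0.00125,"turn": 0},
    {"tx": 0,"ty": 0,"tz": 0,"turn": 0},
  ],
)

```text
time_s: 14.15
position: [0.5242, 0.0158, 0.2023]
tcp_rot: [[0.242, -0.97, -0.0], [-0.97, -0.242, 0.0], [-0.0, 0.0, -1.0]]
force: [1.6, -5.2, -0.1]
opening: 0.205
```

Request:
play_rows(
  series=[
    {"tx": 0,"ty": 0,"tz": -0.00125,"turn": 0},
    {"tx": 0,"ty": 0,"tz": -0.00125,"turn": 0},
    {"tx": 0,"ty": 0,"tz": 0,"turn": 0},
  ],
)

```text
time_s: 14.45
position: [0.5241, 0.0158, 0.2003]
tcp_rot: [[0.242, -0.97, -0.0], [-0.97, -0.242, 0.0], [-0.0, 0.0, -1.0]]
force: [1.6, -4.8, 0.2]
opening: 0.205
```

Request:
play_rows(
  series=[
    {"tx": 0,"ty": 0,"tz": -0.00125,"turn": 0},
    {"tx": 0,"ty": 0,"tz": -0.00125,"turn": 0},
    {"tx": 0,"ty": 0,"tz": 0,"turn": 0},
  ],
)

```text
time_s: 14.75
position: [0.5241, 0.0157, 0.1984]
tcp_rot: [[0.242, -0.97, -0.0], [-0.97, -0.242, -0.0], [0.0, 0.0, -1.0]]
force: [1.3, -4.3, 1.4]
opening: 0.208
```

Request:
play_rows(
  series=[
    {"tx": 0,"ty": 0,"tz": -0.00125,"turn": 0},
    {"tx": 0,"ty": 0,"tz": -0.00125,"turn": 0},
    {"tx": 0,"ty": 0,"tz": 0,"turn": 0},
  ],
)

```text
time_s: 15.05
position: [0.524, 0.0157, 0.1963]
tcp_rot: [[0.242, -0.97, -0.001], [-0.97, -0.242, -0.0], [0.0, 0.001, -1.0]]
force: [0.8, -4.7, 0.5]
opening: 0.204
```

Request:
play_rows(
  series=[
    {"tx": 0,"ty": 0,"tz": -0.00125,"turn": 0},
    {"tx": 0,"ty": 0,"tz": -0.00125,"turn": 0},
    {"tx": 0,"ty": 0,"tz": 0,"turn": 0},
  ],
)

```text
time_s: 15.35
position: [0.524, 0.0156, 0.1943]
tcp_rot: [[0.242, -0.97, -0.001], [-0.97, -0.242, -0.0], [0.0, 0.001, -1.0]]
force: [0.1, -5.5, 0.7]
opening: 0.203
```

Request:
play_rows(
  series=[
    {"tx": 0,"ty": 0,"tz": -0.00125,"turn": 0},
    {"tx": 0,"ty": 0,"tz": -0.00125,"turn": 0},
    {"tx": 0,"ty": 0,"tz": 0,"turn": 0},
  ],
)

```text
time_s: 15.65
position: [0.5239, 0.0156, 0.1923]
tcp_rot: [[0.242, -0.97, -0.001], [-0.97, -0.242, -0.0], [0.0, 0.001, -1.0]]
force: [0.6, -6.2, 1.9]
opening: 0.206
```

Request:
play_rows(
  series=[
    {"tx": 0,"ty": 0,"tz": -0.00125,"turn": 0},
    {"tx": 0,"ty": 0,"tz": -0.00125,"turn": 0},
    {"tx": 0,"ty": 0,"tz": 0,"turn": 0},
  ],
)

```text
time_s: 15.95
position: [0.524, 0.0156, 0.1903]
tcp_rot: [[0.242, -0.97, -0.001], [-0.97, -0.242, -0.0], [0.0, 0.001, -1.0]]
force: [0.4, -4.8, 1.9]
opening: 0.206
```

Request:
play_rows(
  series=[
    {"tx": 0,"ty": 0,"tz": -0.00125,"turn": 0},
    {"tx": 0,"ty": 0,"tz": -0.00125,"turn": 0},
    {"tx": 0,"ty": 0,"tz": 0,"turn": 0},
  ],
)

```text
time_s: 16.25
position: [0.524, 0.0156, 0.1884]
tcp_rot: [[0.242, -0.97, -0.001], [-0.97, -0.242, -0.0], [0.0, 0.001, -1.0]]
force: [0.8, -5.6, 1.6]
opening: 0.201
```

Request:
play_rows(
  series=[
    {"tx": 0,"ty": 0,"tz": -0.00125,"turn": 0},
    {"tx": 0,"ty": 0,"tz": -0.00125,"turn": 0},
    {"tx": 0,"ty": 0,"tz": 0,"turn": 0},
  ],
)

```text
time_s: 16.55
position: [0.5239, 0.0156, 0.1864]
tcp_rot: [[0.242, -0.97, -0.001], [-0.97, -0.242, -0.0], [0.0, 0.001, -1.0]]
force: [0.9, -5.7, 1.8]
opening: 0.206
```

Request:
play_rows(
  series=[
    {"tx": 0,"ty": 0,"tz": -0.00125,"turn": 0},
    {"tx": 0,"ty": 0,"tz": -0.00125,"turn": 0},
    {"tx": 0,"ty": 0,"tz": 0,"turn": 0},
  ],
)

```text
time_s: 16.85
position: [0.5239, 0.0156, 0.1844]
tcp_rot: [[0.242, -0.97, -0.001], [-0.97, -0.242, -0.0], [0.0, 0.001, -1.0]]
force: [0.6, -6.0, 1.2]
opening: 0.203
```

Request:
play_rows(
  series=[
    {"tx": 0,"ty": 0,"tz": -0.00125,"turn": 0},
    {"tx": 0,"ty": 0,"tz": -0.00125,"turn": 0},
    {"tx": 0,"ty": 0,"tz": 0,"turn": 0},
  ],
)

```text
time_s: 17.15
position: [0.524, 0.0155, 0.1824]
tcp_rot: [[0.242, -0.97, -0.001], [-0.97, -0.242, -0.0], [0.0, 0.001, -1.0]]
force: [-0.0, -5.7, 1.6]
opening: 0.206
```

Tip ~32.3 mm. Finish in 0.5–1 mm steps until the collar seats.

Request:
play_rows(
  series=[
    {"tx": 0,"ty": 0,"tz": -0.00125,"turn": 0},
    {"tx": 0,"ty": 0,"tz": -0.00125,"turn": 0},
    {"tx": 0,"ty": 0,"tz": 0,"turn": 0},
  ],
)

```text
time_s: 17.45
position: [0.5239, 0.0155, 0.1804]
tcp_rot: [[0.242, -0.97, -0.001], [-0.97, -0.242, -0.0], [0.0, 0.001, -1.0]]
force: [0.2, -5.2, 2.1]
opening: 0.205
```

Request:
play_rows(
  series=[
    {"tx": 0,"ty": 0,"tz": -0.00125,"turn": 0},
    {"tx": 0,"ty": 0,"tz": 0,"turn": 0},
  ],
)

```text
time_s: 17.65
position: [0.5239, 0.0155, 0.1794]
tcp_rot: [[0.242, -0.97, -0.001], [-0.97, -0.242, -0.0], [0.0, 0.001, -1.0]]
force: [-0.1, -5.8, 1.5]
opening: 0.204
```

Request:
play_rows(
  series=[
    {"tx": 0,"ty": 0,"tz": -0.0006,"turn": 0},
    {"tx": 0,"ty": 0,"tz": 0,"turn": 0},
  ],
)

```text
time_s: 17.85
position: [0.5239, 0.0155, 0.179]
tcp_rot: [[0.242, -0.97, -0.001], [-0.97, -0.242, -0.0], [0.0, 0.001, -1.0]]
force: [-0.6, -4.4, 2.7]
opening: 0.204
```

Request:
play_rows(
  series=[
    {"tx": 0,"ty": 0,"tz": -0.0006,"turn": 0},
    {"tx": 0,"ty": 0,"tz": 0,"turn": 0},
  ],
)

```text
time_s: 18.05
position: [0.524, 0.0155, 0.1785]
tcp_rot: [[0.242, -0.97, -0.001], [-0.97, -0.242, -0.0], [0.0, 0.001, -1.0]]
force: [-0.2, -5.8, 1.8]
opening: 0.206
```

Request:
play_rows(
  series=[
    {"tx": 0,"ty": 0,"tz": -0.0005,"turn": 0},
    {"tx": 0,"ty": 0,"tz": 0,"turn": 0},
  ],
)

```text
time_s: 18.25
position: [0.5239, 0.0155, 0.1782]
tcp_rot: [[0.242, -0.97, -0.001], [-0.97, -0.242, -0.0], [0.0, 0.001, -1.0]]
force: [-0.8, -6.5, 4.3]
opening: 0.206
```

Request:
play_rows(
  series=[
    {"tx": 0,"ty": 0,"tz": -0.0004,"turn": 0},
    {"tx": 0,"ty": 0,"tz": 0,"turn": 0},
  ],
)

```text
time_s: 18.45
position: [0.5239, 0.0155, 0.1782]
tcp_rot: [[0.242, -0.97, -0.001], [-0.97, -0.242, -0.001], [0.0, 0.001, -1.0]]
force: [-1.0, -5.4, 4.8]
opening: 0.203
```

Request:
play_rows(
  series=[
    {"tx": 0,"ty": 0,"tz": -0.0004,"turn": 0},
    {"tx": 0,"ty": 0,"tz": 0,"turn": 0},
  ],
)

```text
time_s: 18.65
position: [0.5239, 0.0155, 0.1782]
tcp_rot: [[0.242, -0.97, -0.0], [-0.97, -0.242, -0.001], [0.0, 0.001, -1.0]]
force: [-1.0, -5.8, 7.2]
opening: 0.202
```

Request:
play_rows(
  series=[
    {"tx": 0,"ty": 0,"tz": 0,"turn": 0},
    {"tx": 0,"ty": 0,"tz": 0,"turn": 0},
    {"tx": 0,"ty": 0,"tz": 0,"turn": 0},
    {"tx": 0,"ty": 0,"tz": 0,"turn": 0},
    {"tx": 0,"ty": 0,"tz": 0,"turn": 0},
  ],
  gripper=0.5,
)

```text
time_s: 19.15
position: [0.5238, 0.0162, 0.1771]
tcp_rot: [[0.242, -0.97, -0.001], [-0.97, -0.242, 0.001], [-0.001, 0.001, -1.0]]
force: [0.1, 0.7, 0.9]
opening: 0.484
```

```bash
python3 - <<'E'
from rig import bot, vision, nets
from h import *
p=vision.capture("wrist"); im=p["pixels"]
cv2.imwrite("pics/w12.png",cv2.resize(im[165:275,185:335],None,fx=5,fy=5,interpolation=cv2.INTER_NEAREST))
s=bot.read_state(); print(s["position"],s["force"],s["moment"],s["time_s"],s["opening"])
E
```

```text
[0.52393628 0.01609229 0.17719674] [-0.49134894  0.0173276   0.45724607] [ 0.02284078 -0.05202847 -0.00628172] 19.2 0.4902112672304307
```

View pics/w12.png

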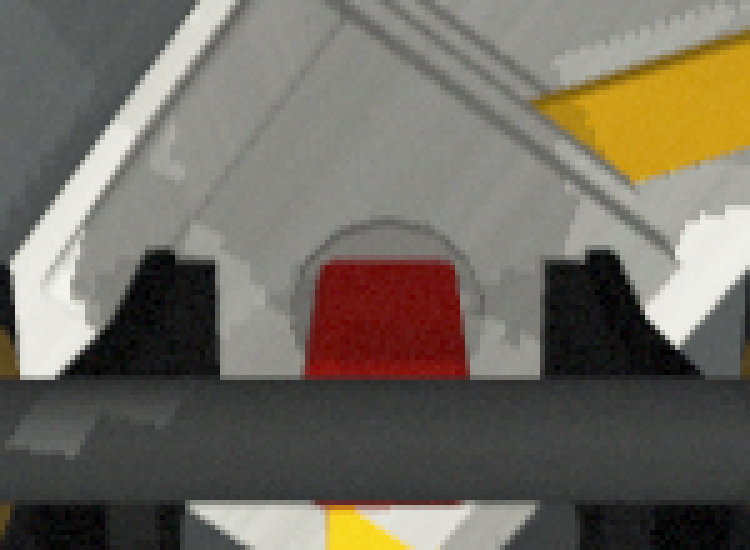

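The collar looks flush and the fingers are clear of the head. I'll go straight up, then back off.

Request:
play_rows(
  series=[
    {"tx": 0,"ty": 0,"tz": 0.01,"turn": 0},
    {"tx": 0,"ty": 0,"tz": 0.02,"turn": 0},
    {"tx": 0,"ty": 0,"tz": 0.03,"turn": 0},
    {"tx": 0,"ty": 0,"tz": 0.04,"turn": 0},
    {"tx": -0.03,"ty": 0,"tz": 0.03,"turn": 0},
    {"tx": -0.04,"ty": 0,"tz": 0,"turn": 0},
    {"tx": -0.03,"ty": 0,"tz": 0,"turn": 0},
    {"tx": 0,"ty": 0,"tz": 0,"turn": 0},
    {"tx": 0,"ty": 0,"tz": 0,"turn": 0},
    {"tx": 0,"ty": 0,"tz": 0,"turn": 0},
  ],
)

```text
time_s: 20.2
position: [0.4456, 0.0155, 0.282]
tcp_rot: [[0.242, -0.97, 0.002], [-0.97, -0.242, -0.0], [0.001, -0.002, -1.0]]
force: [-0.2, -1.0, -0.5]
opening: 0.508
```

```bash
python3 - <<'E'
from rig import bot, vision, nets
from h import *
p=vision.capture("wrist"); im=p["pixels"]
cv2.imwrite("pics/w13.png",im)
q=vision.capture("scene"); cv2.imwrite("pics/s13.png",cv2.resize(q["pixels"][130:230,200:310],None,fx=6,fy=6,interpolation=cv2.INTER_CUBIC))
print("home head top expected",proj(q,(.524,.0155,.138)),"crop",(proj(q,(.524,.0155,.138))-[200,130])*6, proj(p,(.524,.0155,.138)))
s=bot.read_state(); print(s["position"],s["force"],s["time_s"])
E
```

```text
home head top expected [251.6133826  161.49363582] crop [309.68029562 188.96181489] [283.55078935 112.12675673]
[0.44541015 0.01558129 0.28154306] [-0.1282555  -1.2168418  -0.24615219] 20.3
```

View pics/w13.png

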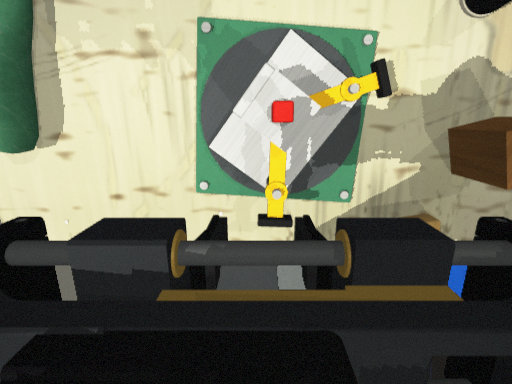

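View pics/s13.png

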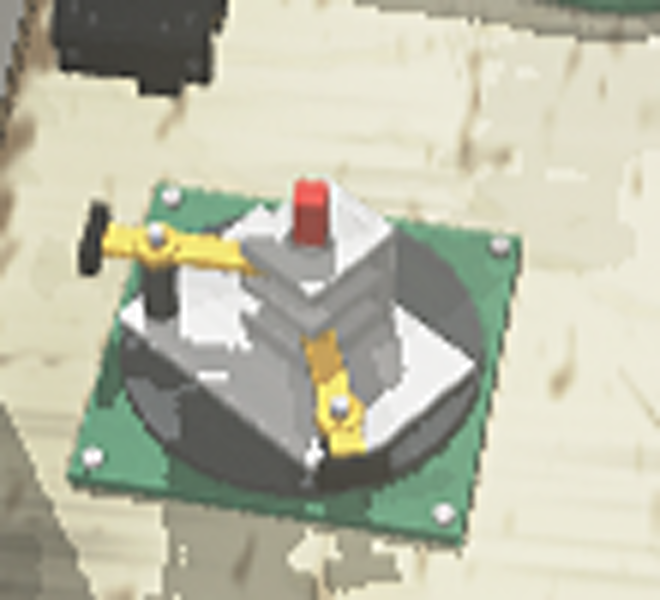

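The red head stands upright on the fork, centred at wrist pixel (283,111) against an expected (283.6,112). The arm is clear, so I'm handing in.

```bash
python3 - <<'E'
from rig import bot
print(bot.hand_in())
E
```

```text
the job is handed in; nothing more can be done
None
```

The pin is threaded down through all three lugs and both arms, with its collar seated on the fork. I let go of it and handed the job in at about 20 s; no verdict is reported.

- **Insertion:** I found the fork hole with the wrist camera. The other two cameras put it about 2 mm away from there. I lowered the pin mostly in 1 mm steps, and the readings stayed at about 5–6 N sideways. The upward force reached about 7 N only when the collar seated. The force was read only at the end of each call, so a brief spike between readings would not show.
- **Last checks:** Travel stopped with the tip at about 28 mm, which is fully home. In the last wrist picture the red head is within about 1 pixel of where a seated pin should appear, and the collar looks flush. The gripper backed off, ended clear of the clamp and read about 1 N, close to sensor noise.
- **Not measured:** I judged the pin's final tilt only from the pictures, and did not measure whether the bystanders had shifted. The gripper never worked close to them.

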